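# Shorten the sensor arm of the pulse test stand by one hole

### The job

The sensor arm on the pulse test stand is one hole too long for this hub. Swing the red clamp lever right open to slacken the collar, squeeze the brass sprung button in and slide the aluminium sleeve towards the post until the button clicks out fully through the very next hole and no farther, going by feel so that the sleeve is never forced hard against the button. Then swing the lever back until the collar is clamped tight again, let go, and leave the other things on the bench where they are.

Things in the scene. Friction and masses are not known exactly. Their poses are not given: they have to be found in the camera images.
- stand: Test stand fixed to the bench: grey plate 150 x 520 x 12 mm, iron post at its -y end, level steel inner tube 25 mm in diameter (does not move) from the post along the stand's y, cast iron hub with toothed ring at the +y end. Origin on the bench straight below the sprung button; x = side the button faces, y = along the tube away from the post. Tube axis: x = 0, 115 mm above the origin.
- post_top (a point): Top centre of the iron post that holds the inner tube: at stand x 0, y -240 mm, 137 mm above the bench; its head is 50 mm (x) by 36 mm (y).
- sleeve: Aluminium outer sleeve, outside diameter 30 mm, wall 1.5 mm, knurled within 20 mm of its origin, from 58 mm before to 137 mm beyond its origin along y; faces like the stand. Origin on the tube axis, at the middle of the hole the button sits in at the start (then at stand y about 0); moves towards stand -y as the arm is shortened. It slides with 5 to 6 N.
- hole_row (a point): On the sleeve's +x outside, 45 mm towards +y from its origin: the row of dark holes, 11.6 mm wide (the button has 0.8 mm of play either way). Drilled by hand: the next hole lies 32 to 52 mm from the first, differently each time, so its place must be felt; the later ones at 84 and 110 mm. They are at the height of the tube axis.
- snap: Brass sprung button carried by the inner tube: 10 mm in diameter, flat-topped with edges rounded to 3 mm, poking out sideways through the sleeve's hole by 5 mm. Origin at the middle of its top (stand x 20, y 0, 115 mm up when fully out; it moves towards stand -x when pressed). Spring: 2 N when out, 4 N when pressed 5 mm, flush with the sleeve's outside. It and the sleeve should never bear on each other with over 18 N.
- button_root (a point): Point on the tube axis behind the button, where a pinch across the sleeve is centred: one pad presses the button flush, the other bears on the far side (20 to 40 N of grip; off centre, only one pad bears and the button stays up). When flush, 9 to 13 N along the sleeve tucks it under the wall, where it rides by itself 6.5 mm in until it springs out at the next hole and locks the sleeve both ways.
- lever (a joint): Turn of the red clamp lever about its vertical stud, rad: about 0 = clamped tight, 1.25 = fully slack (stop); grows anticlockwise seen from above. It turns with about 2 N at its tip; below 0.2 the collar grips the tube and it stiffens: about 4 N at 0, 6 N at -0.15 (it then eases back to about -0.05). There is no stop before -0.4; elsewhere it stays where it is left.
- lever_axis (a point): Centre of the lever's stud at the height of its arm, on the sleeve's collar: 31 mm to stand -x and 72 mm to stand -y of the sleeve's origin, 30.5 mm above the tube axis. The hub round it is 19 mm in diameter, top 36.5 mm above the tube axis. The collar (41 mm diameter, 28 mm long) and its ears, top 14 mm above the tube axis, reach 43 mm to stand -x.
- lever_tip (a point): End of the red lever's arm, 62 mm from the stud; the arm is a level round bar 11 mm in diameter. Clamped, it points to stand -x and 10 degrees towards +y; opening swings it towards stand -y. Beyond the collar's ears there is free space below and on both sides of the arm.
- boot_mid (a point): Green rubber sensor boot, 38 mm across, 50 mm high, standing on the bench; bystander. Point at its centre.
- spare_sensor_mid (a point): Spare steel motion sensor, 29 mm across, 47 mm high, standing on the bench; bystander. Point at its centre.
- wheel_nut_mid (a point): Dark steel wheel nut, 42 mm across, 24 mm high, lying on the stand's plate; bystander. Point at its centre.
- screwdriver_grip (a point): Screwdriver about 200 mm long lying on the bench; bystander. Point on its handle.
- grease_tin_mid (a point): Yellow grease tin, 70 mm across, 60 mm high; bystander. Point at its centre.
- tone_ring_mid (a point): Loose steel ring, 92 mm across, 12 mm high, lying on the bench; bystander. Point at its centre.

How it is judged:
By the outcome, as a careful person would: the job done as asked, in the order asked, and still so for the second after the job is handed in, with the robot touching nothing.
It also fails if it takes over 72 s, if anything falls off the work surface, if the arm or the gripper's body presses on something with over 40 N, if the wrist force passes 120 N, or if a joint passes its speed limit or range.

### The arm

A 7-joint arm with a two-finger parallel gripper is mounted at the origin on the work surface. World frame = base frame: x ahead of the robot, y to its left, z up, the work surface at z = 0. Lengths are in m, angles in rad, forces in N, time in s.
With the tool pointing down it reaches from about 0.35 to 0.9 m from the base axis. Payload 8.1 kg.
Tool frame: the origin (TCP) lies midway between the tips of the shut fingers; the grasp point (between the pads) lies 19 mm behind it; z points along the fingers, y is the line along which they close (so a half turn about z gives the same grasp; the last joint's range is limited). The gripper opens to 92 mm and grips with 3 to 60 N. Pads are 19 mm wide; open, the fingers measure 130 mm over their backs; the gripper's body (75 mm by 190 mm) begins 47 mm behind the grasp point.
Start: joints at [-1.35, 0.434, 0.025, 1.573, -0.012, 1.134, -0.075], TCP at [0.199, 0.593, 0.227] pointing down, gripper open.
Joint ranges: [-2.62, 2.62], [-0.44, 2.09], [-1.27, 1.32], [0.08, 2.57], [-1.32, 4.46], [0.12, 2], [-2.74, 2.74]. Speed limits (rad/s): [2.22, 2.22, 3.01, 3.01, 3.14, 3.14, 3.14].

### API

Orientations are given as a rotation vector (axis times angle).
In Python, from cell import arm gives the robot as it stands.
- The arm moves only by the tool send_rows, never from a script. Its argument "increments" is a list of rows, each a list of 3 entries, a list of its own where there are three numbers: the finger opening in cm, from 0 to 9.18, then the shift along the tool's x, y, z in cm, then the turn, a rotation vector about the tool's x, y, z in rad. A call has 1 to 5 rows; each row shifts and turns the commanded pose from where the row before left it, along the tool's axes as they then stand; what a row does not reach is not made up. A row lasts 1/10 s, in which the tool goes at most 50 mm and 8.59 degrees, less where a joint would pass 70% of its speed; a pose out of reach is approached as far as the arm can. A call is refused whole if a number of a shift passes 5 or a number of a turn 0.15, either way. A call with a gripper value outside its range is refused whole. The fingers move at their own pace and stop on an object; "force" is the grip in N (left out, the last holds). Time passes only in rows, so rows that do not move let the fingers close. It gives the time, the measured TCP pose, the force, the opening and the grip force at its end, in the units of the state.
- arm.observe(): the state, without advancing time (a new reading comes with each control period).
- arm.get_image(name): name is "scene" or "top"; returns the picture (400x640x3 uint8, red, green, blue); there is no depth.
- arm.camera_params(name): a dict with "camera_matrix" (3x3 intrinsics, pixels), "R" (3x3) and "t" (3): a world point X has camera coordinates R X + t. Camera axes: x right, y down, z forward; pixel columns grow to the right and rows downward; lengths in m; the calibration is good to about 2 mm. A picture is of the moment at which its call begins. camera_params takes no time and is no camera call.
- arm.sign_off(): hands the job in; it is judged then, once.
The state is a dict: "clock": time; "joints": joint angles; "dq": joint speeds; "joint_efforts": joint torques, N m; "position": TCP position; "ee_rot": TCP orientation; "force": force on the tool from outside, world axes, zero at the start; "ft_torque": the same for the moment, N m; "width": opening from 0.0 (shut) to 1.0 (fully open); "gripper_force": force on a finger pad.
Only numpy, scipy, OpenCV 4.12 (cv2) and the standard library are available. Lean on these libraries where they do the work, as an engineer would, in place of code of your own. Each camera call takes 0.05 s, during which the arm holds its last target. There are 200 camera calls.

## Working session

There is one attempt and no reset: what is moved stays moved. The work goes in short steps, Python scripts to look and compute and a tool call to move; the robot and the scene stay as the last step left them, time stands still between calls to the robot, and variables do not carry over. Pictures are saved under pics/ and viewed, at most 12 in all, crops included, and the job is handed in when it is done.

Besides the shell and the picture viewer there is one more tool, called after "Request:" as name([rows], argument=value, ...), one row to a line, values as JSON. send_rows: Moves the arm, as the interface text tells. Its arguments: {"type":"object","properties":{"increments":{"type":"array"},"force":{"type":"number"}},"required":["increments"]}

```bash
ls; mkdir -p pics
python3 - <<'E'
from cell import arm
import cv2,numpy as np
for n in("scene","top"):
    cv2.imwrite(f"pics/{n}0.png",arm.get_image(n)[:,:,::-1])
    p=arm.camera_params(n);print(n,p["camera_matrix"],p["R"],p["t"], -p["R"].T@p["t"])
print(arm.observe())
E
```

```text
pics
scene [[444.44050225   0.         323.59955038]
 [  0.         444.44050225 199.55789685]
 [  0.           0.           1.        ]] [[-0.2847971   0.95858692 -0.0013113 ]
 [ 0.61649571  0.18211361 -0.76600762]
 [-0.73404608 -0.21896516 -0.64283016]] [ 0.33847239 -0.27606956  1.39295171] [1.28908239 0.03082871 0.68440382]
top [[465.26368925   0.         320.01708067]
 [  0.         465.26368925 195.61984822]
 [  0.           0.           1.        ]] [[ 0.01964851 -0.99975261 -0.01042348]
 [-0.99744093 -0.01888413 -0.06895635]
 [ 0.06874246  0.01175169 -0.99756522]] [-0.17450102  0.58244     1.09502242] [ 0.50910365 -0.17632734  1.13070031]
{'clock': 0.1, 'joints': array([-1.34963012,  0.43513742,  0.02497452,  1.57401393, -0.01162098,
        1.13398773, -0.07506196]), 'dq': array([ 0.00183216, -0.00055925, -0.00067111, -0.00184757,  0.00099677,
       -0.00085831,  0.00038427]), 'joint_efforts': array([ 3.03818866e-03, -6.69129825e+01,  9.87995714e-01, -3.15144897e+01,
       -6.05292432e-02,  3.73604649e-02,  4.75756735e-05]), 'position': array([0.19873506, 0.59207663, 0.22603029]), 'ee_rot': array([-5.06397150e-01, -3.10039061e+00,  2.19323366e-03]), 'force': array([0.51956623, 0.86409649, 0.17500278]), 'ft_torque': array([-0.0160033 ,  0.02388071,  0.01633294]), 'gripper_force': 0.0, 'width': 1.002694668768202}
```

View pics/scene0.png

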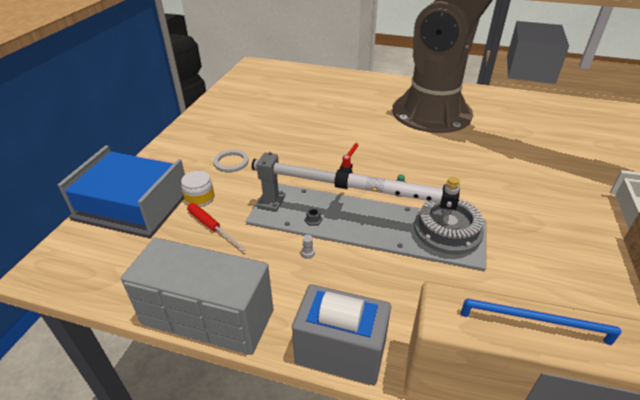

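View pics/top0.png

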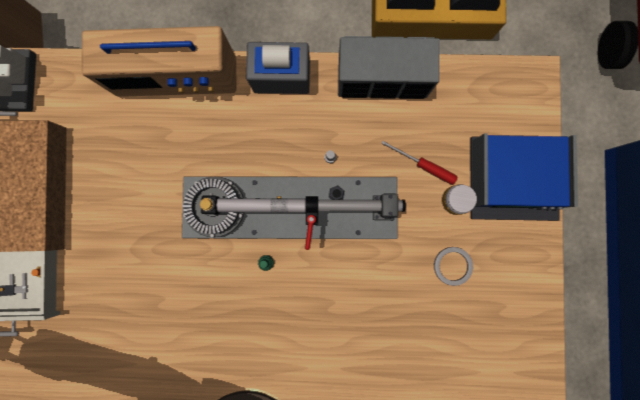

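Scene view: the stand is in the centre, with the post at (267,180), the red lever at (348,157) and the button near (376,184). Top view: the tube runs from the post (388,206) to the hub (208,204), the lever goes from the stud (312,219) to its tip (307,247), and the button is near (279,204). Next I'll take enlarged crops to measure from.

```bash
cat > h.py <<'E'
from cell import arm
import cv2,numpy as np
def ray(n,u,v,z):
    p=arm.camera_params(n);K,R,t=p["camera_matrix"],p["R"],p["t"]
    c=-R.T@t;d=R.T@np.linalg.solve(K,[u,v,1.]);return c+d*(z-c[2])/d[2]
def proj(n,X):
    p=arm.camera_params(n);q=p["camera_matrix"]@(p["R"]@X+p["t"]);return q[:2]/q[2]
E
python3 - <<'E'
import cv2,numpy as np
from h import *
t=cv2.imread("pics/top0.png");s=cv2.imread("pics/scene0.png")
a=cv2.resize(t[170:256,175:410],None,fx=3.4,fy=3.4,interpolation=cv2.INTER_CUBIC)
b=cv2.resize(s[135:225,240:470],None,fx=3.4,fy=3.4,interpolation=cv2.INTER_CUBIC)[:, :799]
cv2.imwrite("pics/crop0.png",np.vstack([a[:, :782],b[:, :782]])[:600])
# plate: grey mask in top view, min-area rect
hsv=cv2.cvtColor(t,cv2.COLOR_BGR2HSV)
m=((hsv[...,1]<50)&(hsv[...,2]>60)&(hsv[...,2]<150)).astype(np.uint8)*255
w=np.zeros_like(m);w[165:250,170:412]=m[165:250,170:412]
w=cv2.morphologyEx(w,cv2.MORPH_CLOSE,np.ones((5,5)))
w=cv2.morphologyEx(w,cv2.MORPH_OPEN,np.ones((15,15)))
c=max(cv2.findContours(w,0,1)[0],key=cv2.contourArea)
bx=cv2.boxPoints(cv2.minAreaRect(c));print(bx)
P=np.array([ray("top",*q,.012) for q in bx]);print(P.round(4),P.mean(0));print(np.linalg.norm(P-np.roll(P,1,0),axis=1))
# red lever
for n,im in(("top",t),("scene",s)):
    hs=cv2.cvtColor(im,cv2.COLOR_BGR2HSV);r=((hs[...,1]>150)&((hs[...,0]<8)|(hs[...,0]>172))&(hs[...,2]>80))
    ys,xs=np.nonzero(r);k=(xs>290)&(xs<365)&(ys>130)&(ys<260);xs,ys=xs[k],ys[k]
    print(n,xs.min(),xs.max(),ys.min(),ys.max())
    for row in range(ys.min(),ys.max()+1,3):
        q=xs[ys==row]
        if len(q): print(row,q.min(),q.max(),ray(n,(q.min()+q.max())/2,row,.1455).round(4))
E
```

```text
[[182.99998 236.99998]
 [182.99998 176.99998]
 [328.99994 176.99998]
 [328.99994 236.99998]]
[[ 0.4803  0.1641  0.012 ]
 [ 0.6251  0.1699  0.012 ]
 [ 0.6317 -0.184   0.012 ]
 [ 0.4873 -0.1866  0.012 ]] [ 0.55610717 -0.00914767  0.012     ]
[0.3507769  0.14495439 0.35392178 0.14444868]
top 305 315 215 249
215 309 313 [ 0.5355 -0.1464  0.1455]
218 307 315 [ 0.5292 -0.1466  0.1455]
221 307 314 [ 0.5228 -0.1457  0.1455]
224 308 312 [ 0.5165 -0.1447  0.1455]
227 308 311 [ 0.5101 -0.1438  0.1455]
230 308 311 [ 0.5038 -0.1439  0.1455]
233 307 311 [ 0.4975 -0.143   0.1455]
236 307 310 [ 0.4911 -0.1421  0.1455]
239 306 310 [ 0.4848 -0.1412  0.1455]
242 306 310 [ 0.4785 -0.1413  0.1455]
245 305 309 [ 0.4722 -0.1393  0.1455]
248 305 308 [ 0.4659 -0.1384  0.1455]
scene 342 357 143 167
143 355 356 [ 0.4661 -0.1404  0.1455]
146 353 357 [ 0.4782 -0.1387  0.1455]
149 351 355 [ 0.4911 -0.1401  0.1455]
152 349 353 [ 0.5036 -0.1415  0.1455]
155 348 350 [ 0.516  -0.1428  0.1455]
158 343 349 [ 0.5287 -0.1462  0.1455]
161 343 349 [ 0.5394 -0.1435  0.1455]
164 342 350 [ 0.5499 -0.1408  0.1455]
167 344 348 [ 0.5603 -0.1382  0.1455]
```

View pics/crop0.png

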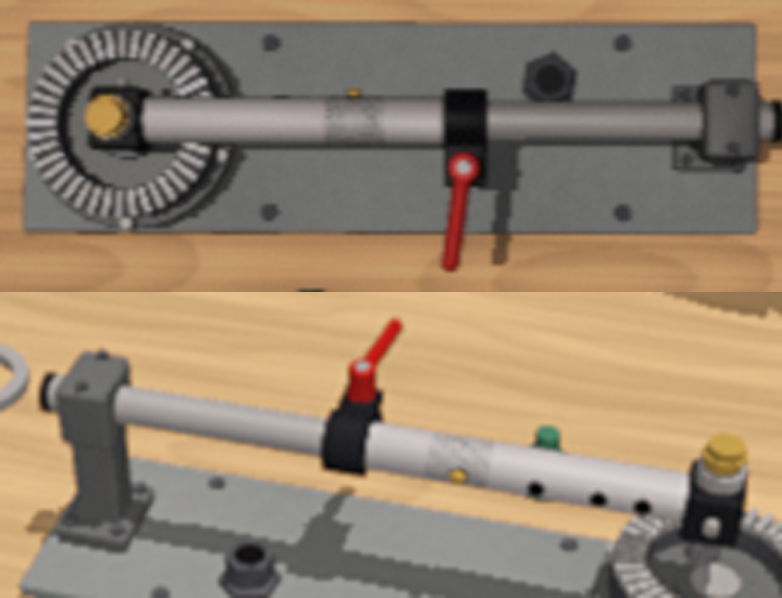

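The crops show the button at crop (353,93) in the top view and (459,184) in the scene view, and the stud at (464,166). The next holes in the scene view are at (536,198), (598,207) and (643,215). I'll measure the tube axis and button exactly.

Run:
```python
from h import *
t=cv2.imread("pics/top0.png");s=cv2.imread("pics/scene0.png")
# tube edges in top: sleeve is brighter & pinkish; columns 225..300 ; bare tube 322..375
g=t[...,0].astype(float)  # blue: sleeve bright
pts=[]
for u in list(range(250,300,7)):
    col=g[180:235,u]; th=125
    k=np.nonzero(col>th)[0]; print(u,k.min()+180,k.max()+180, end=' | ')
    pts.append((u,(k.min()+k.max())/2+180))
print()
P=np.array([ray("top",*q,.115) for q in pts]);f=np.polyfit(P[:,1],P[:,0],1);print("sleeve axis x=",f,P.round(4)[[0,-1]])
# fine: post head centre and hub top
for n,im,box in(("top",t,(270,190,290,204)),("scene",s,(365,180,385,197))):
    x0,y0,x1,y1=box;hs=cv2.cvtColor(im[y0:y1,x0:x1],cv2.COLOR_BGR2HSV)
    m=(hs[...,1]>110)&(hs[...,0]>14)&(hs[...,0]<32);ys,xs=np.nonzero(m);w=hs[...,1][m].astype(float)
    c=(np.average(xs,weights=w)+x0,np.average(ys,weights=w)+y0);print(n,len(xs),c,ray(n,*c,.115))
# two-view triangulation of button
    globals()[n+'c']=c
A=[];
for n,c in(("top",topc),("scene",scenec)):
    p=arm.camera_params(n);M=p["camera_matrix"]@np.c_[p["R"],p["t"]];A+=[c[0]*M[2]-M[0],c[1]*M[2]-M[1]]
X=np.linalg.svd(np.array(A))[2][-1];print("button",X[:3]/X[3])
print("stud",ray("top",464/3.4+174.65,166/3.4+169.65,.1515))
for q in((703,82),(757,82),(757,158),(703,158)): print("post",ray("top",q[0]/3.4+174.65,q[1]/3.4+169.65,.137))
# holes in scene: on vertical plane of +x side
p=arm.camera_params("scene");C=-p["R"].T@p["t"]
g2=cv2.cvtColor(s,cv2.COLOR_BGR2GRAY)
for q in((459,184),(536,198),(598,207),(643,215)):
    u,v=q[0]/3.4+239.65,q[1]/3.4+134.65
    d=p["R"].T@np.linalg.solve(p["camera_matrix"],[u,v,1.]);k=(f[1]+f[0]*(-.05)+.015-C[0])/d[0];print("hole",C+k*d)
```

```text
250 200 209 | 257 200 209 | 264 200 209 | 271 203 207 | 278 203 207 | 285 203 206 | 292 201 209 | 299 201 209 | 
sleeve axis x= [-0.00892866  0.55661127] [[ 0.5567 -0.0115  0.115 ]
 [ 0.5577 -0.1188  0.115 ]]
top 8 (np.float64(278.5355769230769), np.float64(196.99326923076924)) [ 0.57436174 -0.07358868  0.115     ]
scene 18 (np.float64(374.30056925996206), np.float64(189.09601518026565)) [ 0.57745356 -0.07294623  0.115     ]
button [ 0.57451495 -0.07336232  0.11265179]
stud [ 0.52805904 -0.14703138  0.1515    ]
post [ 0.58403531 -0.29583367  0.137     ]
post [ 0.58467577 -0.32973711  0.137     ]
post [ 0.53691816 -0.33012951  0.137     ]
post [ 0.53626285 -0.29633831  0.137     ]
hole [ 0.57205771 -0.07307435  0.11169934]
hole [ 0.57205771 -0.02608287  0.11157731]
hole [0.57205771 0.01077787 0.11318075]
hole [0.57205771 0.0372341  0.11323606]
```

Request:
send_rows([
  [3.0,[-5,-0.7,0],[0,0,0.09]],
  [3.0,[-5,-0.7,0],[0,0,0.09]],
  [3.0,[-5,-0.7,0],[0,0,0.09]],
  [3.0,[-5,-0.7,0],[0,0,0.09]],
  [3.0,[-5,-0.7,0],[0,0,0.09]],
])

```text
clock: 0.6
position: [0.3988, 0.4423, 0.2263]
ee_rot: [1.191, 2.907, -0.001]
force: [0.9, 0.0, 1.0]
width: 0.612
gripper_force: 0.0
```

Request:
send_rows([
  [3.0,[-5,-0.7,0],[0,0,0.09]],
  [3.0,[-5,-0.7,0],[0,0,0.09]],
  [3.0,[-5,-0.7,0],[0,0,0.09]],
  [3.0,[-5,-0.7,0],[0,0,0.09]],
  [3.0,[-5,-0.7,0],[0,0,0.09]],
])

```text
clock: 1.1
position: [0.5121, 0.2216, 0.2265]
ee_rot: [1.81, 2.568, -0.0]
force: [1.9, -0.2, 0.7]
width: 0.329
gripper_force: 0.0
```

Request:
send_rows([
  [3.0,[-5,-0.7,0],[0,0,0.09]],
  [3.0,[-5,-0.7,0],[0,0,0.09]],
  [3.0,[-5,-0.7,0],[0,0,0.09]],
  [3.0,[-5,-0.7,0],[0,0,0.09]],
  [3.0,[0,0,0],[0,0,0]],
])

```text
clock: 1.6
position: [0.525, 0.0169, 0.227]
ee_rot: [2.249, 2.19, -0.003]
force: [0.2, 0.2, -0.1]
width: 0.325
gripper_force: 0.0
```

Request:
send_rows([
  [3.0,[-3.95,-1.05,0],[0,0,0]],
  [3.0,[-3.95,-1.05,0],[0,0,0]],
  [3.0,[-3.95,-1.05,0],[0,0,0]],
  [3.0,[-3.95,-1.05,0],[0,0,0]],
  [3.0,[0,0,0],[0,0,0.14]],
])

```text
clock: 2.1
position: [0.4795, -0.1383, 0.2271]
ee_rot: [2.39, 2.037, -0.002]
force: [0.2, 0.8, -0.8]
width: 0.327
gripper_force: 0.0
```

Request:
send_rows([
  [3.0,[0,0,0],[0,0,0.14]],
  [3.0,[0,0,0],[0,0,0.14]],
  [3.0,[0,0,0],[0,0,0.14]],
  [3.0,[0,0,0],[0,0,0.14]],
  [3.0,[0,0,0],[0,0,0.14]],
])

```text
clock: 2.6
position: [0.4816, -0.1319, 0.2265]
ee_rot: [-2.944, -1.095, 0.001]
force: [0.4, 0.6, 0.6]
width: 0.328
gripper_force: 0.0
```

Request:
send_rows([
  [3.0,[0,0,0],[0,0,0.14]],
  [3.0,[0,0,0],[0,0,0.14]],
  [3.0,[0,0,0],[0,0,0.14]],
  [3.0,[0,0,0],[0,0,0.14]],
  [3.0,[0,0,0],[0,0,0.14]],
])

```text
clock: 3.1
position: [0.4816, -0.1319, 0.2265]
ee_rot: [-3.141, -0.02, 0.001]
force: [0.7, 0.7, 0.3]
width: 0.323
gripper_force: 0.0
```

Request:
send_rows([
  [3.0,[0,0,0],[0,0,0.14]],
  [3.0,[0,0,0],[0,0,0]],
  [3.0,[0,0,0],[0,0,0]],
])

```text
clock: 3.4
position: [0.4817, -0.1319, 0.2265]
ee_rot: [3.136, -0.185, -0.001]
force: [-0.1, -0.6, 0.3]
width: 0.326
gripper_force: 0.0
```

Run:
```python
from h import *
from scipy.spatial.transform import Rotation as Ro
o=arm.observe();R=Ro.from_rotvec(o["ee_rot"]).as_matrix();print(o["position"],R.round(4),o["joints"].round(2))
print("tool delta cm",R.T@(np.array([.4784,-.1401,o["position"][2]])-o["position"])*100)
```

```text
[ 0.48170527 -0.13191342  0.22653781] [[ 9.931e-01 -1.174e-01 -5.000e-04]
 [-1.174e-01 -9.931e-01 -0.000e+00]
 [-5.000e-04  1.000e-04 -1.000e+00]] [-0.57  0.3   0.95  1.92 -0.28  1.05 -1.19]
tool delta cm [-2.32120203e-01  8.51803278e-01  1.99453412e-04]
```

Request:
send_rows([
  [3.0,[-0.2,0.85,0],[0,0,0.01]],
  [3.0,[0,0,3.0],[0,0,0]],
  [3.0,[0,0,3.0],[0,0,0]],
  [3.0,[0,0,2.5],[0,0,0]],
  [3.0,[0,0,1.1],[0,0,0]],
])

```text
clock: 3.9
position: [0.4774, -0.1407, 0.129]
ee_rot: [-3.135, 0.206, 0.004]
force: [0.2, -0.8, -0.2]
width: 0.328
gripper_force: 0.0
```

Request:
send_rows([
  [1.5,[0,0,0],[0,0,0]],
  [1.5,[0,0,0],[0,0,0]],
  [1.5,[0,0,0],[0,0,0]],
  [1.5,[0,0,0],[0,0,0]],
], force=5)

```text
clock: 4.3
position: [0.4795, -0.1406, 0.1317]
ee_rot: [-3.135, 0.207, -0.003]
force: [-0.3, 0.5, -0.4]
width: 0.163
gripper_force: 0.0
```

Run:
```python
from h import *
print(arm.observe()["position"])
a=arm.get_image("scene")[100:220,260:420,::-1];b=arm.get_image("top")[160:280,230:390,::-1]
cv2.imwrite("pics/c1.png",cv2.resize(np.hstack([a,b]),None,fx=2.5,fy=2.5,interpolation=2))
```

```text
[ 0.47947914 -0.14059754  0.13168486]
```

View pics/c1.png

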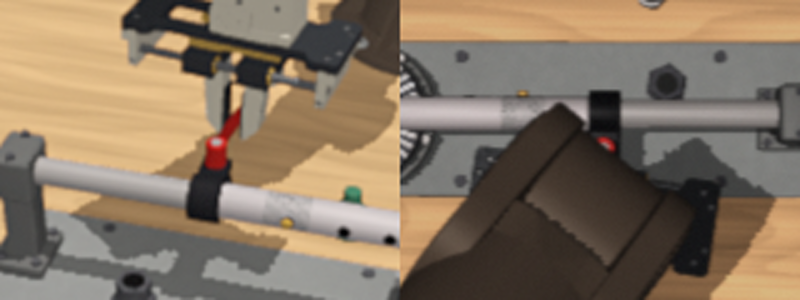

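The fingers straddle the red bar (scene crop about (235,115)), so I'll swing the lever open.

Request:
send_rows([
  [1.5,[0.02,0.49,0],[0,0,-0.1]],
  [1.5,[0.02,0.49,0],[0,0,-0.1]],
  [1.5,[0.02,0.49,0],[0,0,-0.1]],
  [1.5,[0.02,0.49,0],[0,0,-0.1]],
  [1.5,[0.02,0.49,0],[0,0,-0.1]],
])

```text
clock: 4.9
position: [0.4818, -0.164, 0.131]
ee_rot: [-3.086, -0.582, -0.001]
force: [1.0, 2.9, -0.3]
width: 0.164
gripper_force: 1.1
```

Request:
send_rows([
  [1.5,[0.02,0.49,0],[0,0,-0.1]],
  [1.5,[0.02,0.49,0],[0,0,-0.1]],
  [1.5,[0.02,0.49,0],[0,0,-0.1]],
  [1.5,[0.02,0.49,0],[0,0,-0.1]],
  [1.5,[0.02,0.49,0],[0,0,-0.1]],
])

```text
clock: 5.4
position: [0.4953, -0.1839, 0.1309]
ee_rot: [-2.846, -1.327, -0.0]
force: [-0.6, 2.7, 0.7]
width: 0.162
gripper_force: 1.1
```

Request:
send_rows([
  [1.5,[0.02,0.49,0],[0,0,-0.1]],
  [1.5,[0.02,0.49,0],[0,0,-0.1]],
  [1.5,[0,0,0],[0,0,0]],
])

```text
clock: 5.7
position: [0.5036, -0.1901, 0.1309]
ee_rot: [-2.703, -1.601, -0.001]
force: [-0.7, -0.1, 0.7]
width: 0.163
gripper_force: 0.0
```

```bash
cat >> h.py <<'E'
from scipy.spatial.transform import Rotation as Ro
def st():
    o=arm.observe();R=Ro.from_rotvec(o["ee_rot"]).as_matrix()
    print(o["position"].round(4),"F",o["force"].round(1),"F_tool",(R.T@o["force"]).round(1),"yang",np.degrees(np.arctan2(R[1,1],R[0,1])).round(2),"tilt",R[2,:2].round(3),"w",o["width"].round(3),o["gripper_force"],o["joints"].round(2),o["clock"])
    return o,R
E
python3 -c "
from h import *
st()"
```

```text
Traceback (most recent call last):
  File "h.py", line 11, in st
    print(o["position"].round(4),"F",o["force"].round(1),"F_tool",(R.T@o["force"]).round(1),"yang",np.degrees(np.arctan2(R[1,1],R[0,1])).round(2),"tilt",R[2,:2].round(3),"w",o["width"].round(3),o["gripper_force"],o["joints"].round(2),o["clock"])
                                                                                                                                                                              ^^^^^^^^^^^^^^^^
AttributeError: 'float' object has no attribute 'round'
```

Request:
send_rows([
  [1.5,[0,0.2,0],[0,0,-0.04]],
  [1.5,[0,0.1,0],[0,0,-0.02]],
  [1.5,[0,0,0],[0,0,0]],
])

```text
clock: 6.0
position: [0.5058, -0.1914, 0.1308]
ee_rot: [-2.656, -1.677, 0.0]
force: [-1.2, 1.1, 1.1]
width: 0.164
gripper_force: 0.8
```

Request:
send_rows([
  [1.5,[0,0.1,0],[0,0,0]],
  [1.5,[0,0.1,0],[0,0,0]],
  [1.5,[0,0,0],[0,0,0]],
])

```text
clock: 6.3
position: [0.5075, -0.1924, 0.1307]
ee_rot: [-2.656, -1.678, 0.001]
force: [-2.6, 0.9, 2.4]
width: 0.166
gripper_force: 1.4
```

```bash
sed -i 's/o\["width"\].round(3)/round(o["width"],3)/' h.py
python3 -c "
from h import *
st()"
```

```text
[ 0.5075 -0.1924  0.1307] F [-2.6  0.9  2.4] F_tool [-0.3 -2.7 -2.4] yang -25.43 tilt [-0.    -0.001] w 0.166 1.4193324744701385 [-0.09  0.43  0.48  1.92 -0.26  0.85  0.08] 6.3
```

Request:
send_rows([
  [1.5,[0,0.1,0],[0,0,0]],
  [1.5,[0,0.1,0],[0,0,0]],
  [1.5,[0,0,0],[0,0,0]],
])

```text
clock: 6.6
position: [0.5078, -0.1927, 0.1303]
ee_rot: [-2.653, -1.677, 0.003]
force: [-7.6, 3.6, 5.9]
width: 0.164
gripper_force: 4.2
```

Request:
send_rows([
  [1.5,[0,0.1,0],[0,0,0]],
  [1.5,[0,0,0],[0,0,0]],
])

```text
clock: 6.8
position: [0.5084, -0.1929, 0.1303]
ee_rot: [-2.653, -1.676, 0.004]
force: [-9.1, 3.6, 6.4]
width: 0.175
gripper_force: 5.0
```

```bash
python3 -c "
from h import *
st()"
```

```text
[ 0.5084 -0.1929  0.1303] F [-9.1  3.6  6.4] F_tool [-0.6 -9.8 -6.3] yang -25.42 tilt [ 0.    -0.004] w 0.175 5.002073049545288 [-0.09  0.43  0.48  1.91 -0.26  0.86  0.08] 6.8
```

Request:
send_rows([
  [2.0,[0,-0.4,0],[0,0,0]],
  [3.0,[0,0,-2.5],[0,0,0]],
  [5.0,[0,0,-3],[0,0,-0.11]],
  [8.0,[0,0,-2.5],[0,0,-0.11]],
  [8.0,[0,0,0],[0,0,-0.12]],
])

```text
clock: 7.3
position: [0.5094, -0.1932, 0.2144]
ee_rot: [2.324, 2.104, 0.006]
force: [1.5, -0.5, -0.6]
width: 0.514
gripper_force: 0.0
```

Request:
send_rows([
  [8.0,[0,0,0],[0,0,-0.12]],
  [8.0,[0,0,0],[0,0,0]],
])

```text
clock: 7.5
position: [0.5075, -0.1923, 0.2112]
ee_rot: [2.2, 2.241, 0.002]
force: [0.6, 1.2, -0.5]
width: 0.691
gripper_force: 0.0
```

```bash
python3 -c "
from h import *
o,R=st()
print(R.T@(np.array([.5573,-.0733,.096])-o['position'])*100)
cv2.imwrite('pics/s2.png',arm.get_image('scene')[:,:,::-1]);im=arm.get_image('top')[:,:,::-1];cv2.imwrite('pics/t2.png',im)
"
```

```text
[ 0.5075 -0.1923  0.2112] F [ 0.6  1.2 -0.5] F_tool [1.2 0.6 0.5] yang 1.06 tilt [-0.     0.002] w 0.691 0.0 [-0.05  0.32  0.41  1.82 -0.15  1.02  0.44] 7.5
[11.80994697  5.18241079 11.52042824]
```

Request:
send_rows([
  [8.0,[4,1.72,0],[0,0,0]],
  [8.0,[4,1.73,0],[0,0,0]],
  [8.0,[3.81,1.73,0],[0,0,0]],
  [8.0,[0,0,0],[0,0,0]],
])

```text
clock: 8.0
position: [0.5589, -0.0658, 0.2101]
ee_rot: [-2.195, -2.245, -0.004]
force: [0.4, -0.1, 0.3]
width: 0.872
gripper_force: 0.0
```

```bash
python3 -c "
from h import *
o,R=st()
print(R.T@(np.array([.5573,-.0733,.096])-o['position'])*100)
im=cv2.imread('pics/t2.png')
hs=cv2.cvtColor(im,cv2.COLOR_BGR2HSV);print([int(((hs[...,1]>150)&((hs[...,0]<8)|(hs[...,0]>172))&(hs[...,2]>80))[y,290:340].sum()) for y in range(210,255,4)])
s=arm.get_image('scene')[130:220,300:400,::-1];cv2.imwrite('pics/s3.png',cv2.resize(s,None,fx=5,fy=5,interpolation=2))
"
```

```text
[ 0.5589 -0.0658  0.2101] F [ 0.4 -0.1  0.3] F_tool [-0.1  0.4 -0.3] yang 1.29 tilt [0.003 0.001] w 0.872 0.0 [-0.25  0.36  0.37  1.77 -0.15  1.04  0.19] 8.0
[-0.77880485 -0.1881361  11.40755248]
[0, 0, 0, 0, 0, 0, 0, 0, 0, 0, 0, 0]
```

View pics/s3.png

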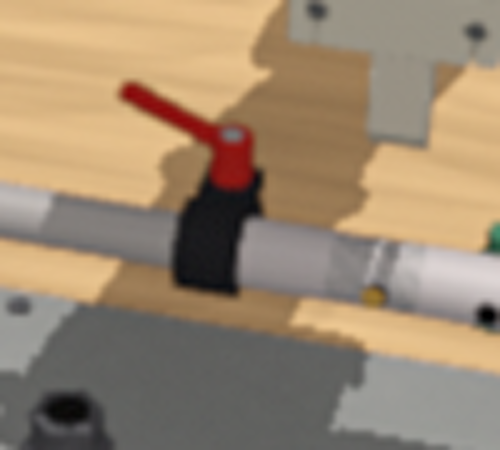

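The lever now points towards the post, fully open, and the button is unchanged at about (374.6,189.2) in the scene view. Next I'll lower the gripper over it.

Request:
send_rows([
  [8.0,[-0.78,-0.19,3],[0,0,0]],
  [8.0,[0,0,3],[0,0,0]],
  [8.0,[0,0,3],[0,0,0]],
  [8.0,[0,0,2.4],[0,0,0]],
  [8.0,[0,0,0],[0,0,0]],
])

```text
clock: 8.55
position: [0.5523, -0.082, 0.0939]
ee_rot: [-2.204, -2.234, 0.007]
force: [0.9, 1.1, 0.8]
width: 0.869
gripper_force: 0.0
```

Request:
send_rows([
  [5.0,[0,0,0],[0,0,0]],
  [5.0,[0,0,0],[0,0,0]],
], force=25)

```text
clock: 8.75
position: [0.5558, -0.0816, 0.0982]
ee_rot: [2.203, 2.237, 0.002]
force: [-0.2, -0.4, 0.3]
width: 0.746
gripper_force: 0.0
```

```bash
python3 -c "
from h import *
o,R=st()
print(R.T@(np.array([.5573,-.0733,.096])-o['position'])*100)
"
```

```text
[ 0.5558 -0.0816  0.0982] F [-0.2 -0.4  0.3] F_tool [-0.4 -0.2 -0.3] yang 0.89 tilt [-0.     0.002] w 0.746 0.0 [-0.19  0.48  0.33  1.9  -0.21  0.79  0.27] 8.75
[0.82620046 0.16573048 0.21548261]
```

Request:
send_rows([
  [4.5,[0.82,0.17,0.2],[0,0,0]],
  [4.2,[0,0,0],[0,0,0]],
  [4.2,[0,0,0],[0,0,0]],
  [4.2,[0,0,0],[0,0,0]],
  [4.2,[0,0,0],[0,0,0]],
], force=25)

```text
clock: 9.25
position: [0.5572, -0.0722, 0.0951]
ee_rot: [2.201, 2.24, 0.002]
force: [2.1, 0.5, 1.4]
width: 0.459
gripper_force: 1.2
```

```bash
python3 -c "
from h import *
o,R=st()
print(R.T@(np.array([.5573,-.0733,.096])-o['position'])*100)
"
```

```text
[ 0.5572 -0.0722  0.0951] F [2.1 0.5 1.4] F_tool [ 0.4  2.1 -1.4] yang 1.0 tilt [0.    0.002] w 0.459 1.216991912551748 [-0.2   0.49  0.33  1.9  -0.22  0.79  0.26] 9.25
[-0.10575152  0.00407466 -0.08647898]
```

Request:
send_rows([
  [3.8,[-0.1,0.1,0],[0,0,0]],
  [3.6,[0,0,0],[0,0,0]],
  [3.4,[0,0,0],[0,0,0]],
  [3.2,[0,0,0],[0,0,0]],
  [3.2,[0,0,0],[0,0,0]],
], force=25)

```text
clock: 9.75
position: [0.5582, -0.0736, 0.0949]
ee_rot: [2.202, 2.239, 0.001]
force: [4.6, 2.5, -0.0]
width: 0.346
gripper_force: 2.6
```

```bash
python3 -c "
from h import *
o,R=st()
"
```

```text
[ 0.5582 -0.0736  0.0949] F [ 4.6  2.5 -0. ] F_tool [2.4 4.7 0. ] yang 0.97 tilt [-0.     0.001] w 0.346 2.5730023072173935 [-0.2   0.49  0.33  1.9  -0.22  0.79  0.26] 9.75
```

Request:
send_rows([
  [2.6,[0,0,0],[0,0,0]],
  [2.6,[0,0,0],[0,0,0]],
  [2.6,[0,0,0],[0,0,0]],
], force=25)

```text
clock: 10.05
position: [0.5593, -0.0736, 0.095]
ee_rot: [2.2, 2.239, 0.003]
force: [10.4, 0.7, -4.5]
width: 0.324
gripper_force: 25.0
```

```bash
python3 -c "
from h import *
o,R=st()
"
```

```text
[ 0.5593 -0.0736  0.095 ] F [10.4  0.7 -4.5] F_tool [ 0.5 10.4  4.5] yang 0.99 tilt [-0.     0.003] w 0.324 25.00651254587865 [-0.2   0.49  0.33  1.89 -0.22  0.79  0.26] 10.05
```

Request:
send_rows([
  [2.6,[0,0.12,0.03],[0,0,0]],
  [2.6,[0,0,0],[0,0,0]],
], force=28)

```text
clock: 10.25
position: [0.5593, -0.0736, 0.0949]
ee_rot: [2.202, 2.24, 0.001]
force: [3.0, 1.6, 4.9]
width: 0.318
gripper_force: 28.0
```

```bash
python3 -c "
from h import *
o,R=st()
"
```

```text
[ 0.5593 -0.0736  0.0949] F [3.  1.6 4.9] F_tool [ 1.6  3.1 -4.8] yang 0.97 tilt [0.    0.001] w 0.318 28.00086136554455 [-0.2   0.49  0.33  1.89 -0.22  0.79  0.26] 10.25
```

Request:
send_rows([
  [2.6,[-0.05,0,0],[0,0,0]],
  [2.6,[-0.05,0,0],[0,0,0]],
  [2.6,[0,0,0],[0,0,0]],
])

```text
clock: 10.55
position: [0.5593, -0.0736, 0.0949]
ee_rot: [2.202, 2.241, 0.003]
force: [3.6, 5.3, 4.8]
width: 0.317
gripper_force: 28.0
```

Request:
send_rows([
  [2.6,[-0.05,0,-0.02],[0,0,0]],
  [2.6,[-0.05,0,0],[0,0,0]],
  [2.6,[0,0,0],[0,0,0]],
])

```text
clock: 10.85
position: [0.5593, -0.074, 0.0949]
ee_rot: [-2.201, -2.241, -0.003]
force: [4.0, 6.5, 4.0]
width: 0.317
gripper_force: 28.0
```

Request:
send_rows([
  [2.6,[-0.05,0,0],[0,0,0]],
  [2.6,[0,0,0],[0,0,0]],
])

```text
clock: 11.05
position: [0.5594, -0.0744, 0.0949]
ee_rot: [-2.201, -2.241, -0.003]
force: [3.9, 7.9, 3.6]
width: 0.314
gripper_force: 28.0
```

Request:
send_rows([
  [2.6,[-0.05,0,0],[0,0,0]],
  [2.6,[-0.05,0,0],[0,0,0]],
  [2.6,[0,0,0],[0,0,0]],
])

```text
clock: 11.35
position: [0.5594, -0.0754, 0.0949]
ee_rot: [-2.201, -2.241, -0.003]
force: [4.3, 7.1, 3.0]
width: 0.32
gripper_force: 28.0
```

Request:
send_rows([
  [2.6,[-0.05,0,0],[0,0,0]],
  [2.6,[0,0,0],[0,0,0]],
])

```text
clock: 11.55
position: [0.5594, -0.0759, 0.0949]
ee_rot: [-2.201, -2.241, -0.003]
force: [4.8, 8.0, 3.8]
width: 0.318
gripper_force: 28.0
```

Request:
send_rows([
  [2.6,[-0.05,0,0],[0,0,0]],
  [2.6,[-0.05,0,0],[0,0,0]],
  [2.6,[0,0,0],[0,0,0]],
])

```text
clock: 11.85
position: [0.5594, -0.0767, 0.0949]
ee_rot: [-2.201, -2.241, -0.003]
force: [3.7, 7.3, 3.9]
width: 0.322
gripper_force: 28.0
```

Request:
send_rows([
  [2.6,[-0.05,0,0],[0,0,0]],
  [2.6,[-0.05,0,0],[0,0,0]],
  [2.6,[0,0,0],[0,0,0]],
])

```text
clock: 12.15
position: [0.5594, -0.0772, 0.0949]
ee_rot: [-2.2, -2.241, -0.004]
force: [3.8, 8.7, 4.7]
width: 0.321
gripper_force: 28.0
```

```bash
python3 -c "
from h import *
o,R=st()
s=arm.get_image('scene');a=s[130:220,320:420,::-1];b=cv2.imread('pics/scene0.png')[130:220,320:420]
cv2.imwrite('pics/s4.png',cv2.resize(np.hstack([b,a]),None,fx=4,fy=4,interpolation=2))
"
```

```text
[ 0.5594 -0.0772  0.0949] F [3.8 8.7 4.7] F_tool [ 8.6  3.9 -4.6] yang 1.07 tilt [0.002 0.001] w 0.321 28.004523004466648 [-0.19  0.49  0.33  1.89 -0.22  0.79  0.27] 12.15
```

View pics/s4.png

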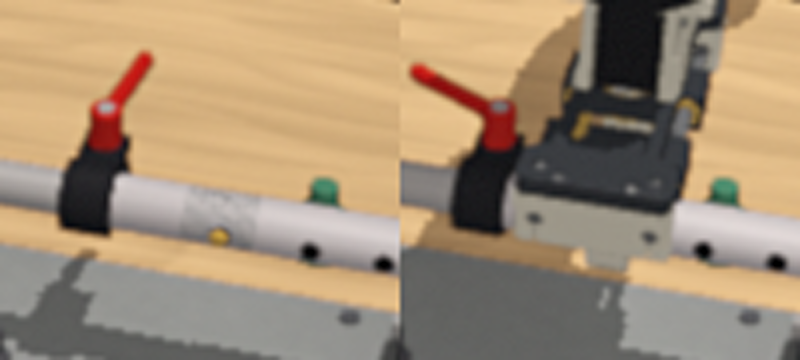

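Request:
send_rows([
  [2.6,[-0.08,0,0],[0,0,0]],
  [2.6,[-0.08,0,0],[0,0,0]],
  [2.6,[0,0,0],[0,0,0]],
])

```text
clock: 12.5
position: [0.5594, -0.078, 0.0949]
ee_rot: [-2.199, -2.241, -0.005]
force: [3.3, 12.3, 5.0]
width: 0.323
gripper_force: 28.0
```

Request:
send_rows([
  [2.6,[-0.08,0,0],[0,0,0]],
  [2.6,[-0.08,0,0],[0,0,0]],
  [2.6,[0,0,0],[0,0,0]],
])

```text
clock: 12.8
position: [0.5595, -0.0816, 0.0949]
ee_rot: [-2.201, -2.241, -0.003]
force: [4.1, 4.6, 3.7]
width: 0.322
gripper_force: 28.0
```

Request:
send_rows([
  [2.6,[-0.08,0,0],[0,0,0]],
  [2.6,[-0.08,0,0],[0,0,0]],
  [2.6,[0,0,0],[0,0,0]],
])

```text
clock: 13.1
position: [0.5595, -0.0829, 0.0949]
ee_rot: [-2.201, -2.241, -0.003]
force: [4.6, 6.2, 4.0]
width: 0.319
gripper_force: 28.0
```

Request:
send_rows([
  [2.6,[-0.18,0.01,0],[0,0,0]],
  [2.6,[-0.2,0,0],[0,0,0]],
  [2.6,[-0.2,0,0],[0,0,0]],
  [2.6,[-0.2,0,0],[0,0,0]],
  [2.6,[-0.2,0,0],[0,0,0]],
])

```text
clock: 13.6
position: [0.5596, -0.0925, 0.0949]
ee_rot: [-2.201, -2.241, -0.003]
force: [3.3, 7.7, 5.0]
width: 0.32
gripper_force: 28.0
```

Request:
send_rows([
  [2.6,[-0.2,0.01,0],[0,0,0]],
  [2.6,[-0.2,0,0],[0,0,0]],
  [2.6,[-0.2,0,0],[0,0,0]],
  [2.6,[-0.2,0,0],[0,0,0]],
  [2.6,[-0.2,0,0],[0,0,0]],
])

```text
clock: 14.1
position: [0.5598, -0.1032, 0.0949]
ee_rot: [-2.201, -2.241, -0.002]
force: [4.0, 3.6, 3.7]
width: 0.319
gripper_force: 28.0
```

```bash
python3 -c "
from h import *
o,R=st()
def hole(im,lo=360,hi=420):
    p=arm.camera_params('scene');C=-p['R'].T@p['t'];K=p['camera_matrix']
    A=np.array([proj('scene',np.array([.574,y,.115])) for y in np.arange(-.12,.1,.001)])
    g=cv2.cvtColor(im,cv2.COLOR_BGR2GRAY).astype(np.float32)
    v=np.min([cv2.remap(g,A[:,0].astype(np.float32).reshape(1,-1),(A[:,1]+d).astype(np.float32).reshape(1,-1),1)[0] for d in(0,.7,1.4)],0)
    d=v<90
    runs=[];s=None
    for i,k in enumerate(list(d)+[False]):
        if k and s is None:s=i
        if not k and s is not None: runs.append((round(-.12+(s+i-1)/2*.001,4),i-s));s=None
    print(runs)
hole(cv2.imread('pics/scene0.png'));hole(arm.get_image('scene')[:,:,::-1].copy())
"
```

```text
[ 0.5598 -0.1032  0.0949] F [4.  3.6 3.7] F_tool [ 3.5  4.1 -3.7] yang 1.01 tilt [0.001 0.001] w 0.319 28.000503480434418 [-0.15  0.5   0.33  1.88 -0.22  0.8   0.32] 14.1
[(-0.0265, 10), (0.0105, 10), (0.0365, 10), (0.0665, 16), (0.0875, 14)]
[(-0.0865, 4), (-0.0565, 10), (-0.019, 9), (0.0065, 10), (0.037, 15), (0.0575, 14), (0.0735, 2), (0.079, 5), (0.0855, 6), (0.093, 3)]
```

Request:
send_rows([
  [2.6,[-0.1,0,0],[0,0,0]],
  [2.6,[-0.1,0,0],[0,0,0]],
  [2.6,[-0.1,0,0],[0,0,0]],
  [2.6,[-0.1,0,0],[0,0,0]],
  [2.6,[-0.1,0,0],[0,0,0]],
])

```text
clock: 14.65
position: [0.5599, -0.1083, 0.0949]
ee_rot: [-2.202, -2.241, -0.002]
force: [3.3, 4.7, 4.3]
width: 0.322
gripper_force: 28.0
```

Request:
send_rows([
  [2.6,[-0.1,0,0],[0,0,0]],
  [2.6,[-0.1,0,0],[0,0,0]],
  [2.6,[-0.1,0,0],[0,0,0]],
  [2.6,[-0.1,0,0],[0,0,0]],
  [2.6,[-0.1,0,0],[0,0,0]],
])

```text
clock: 15.15
position: [0.56, -0.1131, 0.0949]
ee_rot: [-2.201, -2.241, -0.002]
force: [3.9, 6.1, 3.8]
width: 0.317
gripper_force: 28.0
```

Request:
send_rows([
  [2.6,[-0.05,0,0],[0,0,0]],
  [2.6,[-0.05,0,0],[0,0,0]],
  [2.6,[-0.05,0,0],[0,0,0]],
  [2.6,[0,0,0],[0,0,0]],
])

```text
clock: 15.55
position: [0.56, -0.1147, 0.0949]
ee_rot: [-2.202, -2.241, -0.002]
force: [3.6, 4.7, 3.8]
width: 0.322
gripper_force: 28.0
```

Request:
send_rows([
  [2.6,[-0.05,0,0],[0,0,0]],
  [2.6,[-0.05,0,0],[0,0,0]],
  [2.6,[-0.05,0,0],[0,0,0]],
  [2.6,[0,0,0],[0,0,0]],
])

```text
clock: 15.95
position: [0.56, -0.116, 0.0949]
ee_rot: [-2.201, -2.241, -0.002]
force: [3.2, 5.5, 4.5]
width: 0.32
gripper_force: 28.0
```

Travel is 42.4 mm, so I'm close to the hole and will take small steps.

Request:
send_rows([
  [2.6,[-0.05,0,0],[0,0,0]],
  [2.6,[-0.05,0,0],[0,0,0]],
  [2.6,[-0.05,0,0],[0,0,0]],
  [2.6,[0,0,0],[0,0,0]],
])

```text
clock: 16.35
position: [0.5601, -0.1192, 0.0949]
ee_rot: [2.202, 2.239, 0.001]
force: [5.4, 0.2, 3.7]
width: 0.318
gripper_force: 28.0
```

Request:
send_rows([
  [2.6,[-0.05,0,0],[0,0,0]],
  [2.6,[-0.05,0,0],[0,0,0]],
  [2.6,[0,0,0],[0,0,0]],
])

```text
clock: 16.65
position: [0.56, -0.1196, 0.0949]
ee_rot: [2.202, 2.24, 0.001]
force: [4.3, 2.0, 5.2]
width: 0.321
gripper_force: 28.0
```

Request:
send_rows([
  [2.6,[-0.03,0,0],[0,0,0]],
  [2.6,[-0.03,0,0],[0,0,0]],
  [2.6,[0,0,0],[0,0,0]],
])

```text
clock: 16.95
position: [0.5601, -0.1197, 0.0949]
ee_rot: [2.202, 2.241, 0.002]
force: [3.6, 3.5, 6.0]
width: 0.318
gripper_force: 28.0
```

```bash
python3 -c "
from h import *
o,R=st()
s=arm.get_image('scene')
cv2.imwrite('pics/s5.png',cv2.resize(s[150:220,330:430,::-1],None,fx=6,fy=6,interpolation=2))
hs=cv2.cvtColor(s[182:196,366:386],cv2.COLOR_RGB2HSV);print(((hs[...,1]>110)&(hs[...,0]>14)&(hs[...,0]<32)).sum())
"
```

```text
[ 0.5601 -0.1197  0.0949] F [3.6 3.5 6. ] F_tool [ 3.4  3.7 -6. ] yang 0.99 tilt [0.001 0.001] w 0.318 28.00049141049385 [-0.12  0.5   0.33  1.87 -0.22  0.8   0.35] 16.95
15
```

View pics/s5.png

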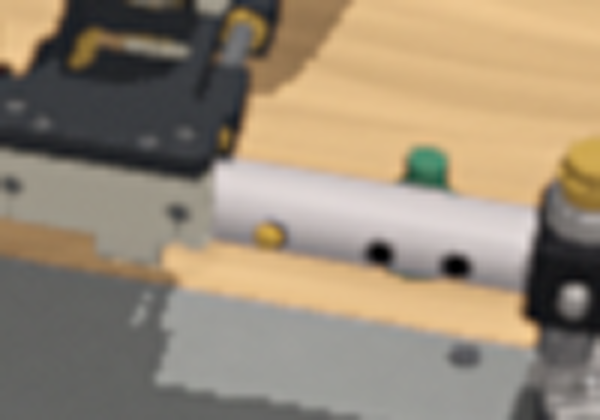

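The button shows brass in the next hole at crop (268,236), and the force dropped as it clicked. I'll confirm it has locked with a gentle push.

Request:
send_rows([
  [2.6,[-0.05,0,0],[0,0,0]],
  [2.6,[-0.05,0,0],[0,0,0]],
  [2.6,[0,0,0],[0,0,0]],
])

```text
clock: 17.3
position: [0.56, -0.1204, 0.0949]
ee_rot: [-2.202, -2.241, -0.002]
force: [4.1, 4.1, 6.9]
width: 0.321
gripper_force: 28.0
```

Request:
send_rows([
  [2.6,[-0.05,0,0],[0,0,0]],
  [2.6,[0,0,0],[0,0,0]],
])

```text
clock: 17.5
position: [0.5601, -0.1208, 0.0949]
ee_rot: [-2.202, -2.241, -0.002]
force: [4.6, 4.2, 5.9]
width: 0.321
gripper_force: 28.0
```

Request:
send_rows([
  [2.6,[-0.04,0,0],[0,0,0]],
  [2.6,[0,0,0],[0,0,0]],
])

```text
clock: 17.7
position: [0.5601, -0.1212, 0.0949]
ee_rot: [-2.202, -2.241, -0.002]
force: [4.2, 5.0, 6.7]
width: 0.318
gripper_force: 28.0
```

Request:
send_rows([
  [2.6,[-0.04,0,0],[0,0,0]],
  [2.6,[0,0,0],[0,0,0]],
])

```text
clock: 17.9
position: [0.5601, -0.1216, 0.0949]
ee_rot: [-2.202, -2.241, -0.002]
force: [4.8, 4.2, 6.9]
width: 0.321
gripper_force: 28.0
```

Request:
send_rows([
  [2.6,[-0.03,0,0],[0,0,0]],
  [2.6,[0,0,0],[0,0,0]],
])

```text
clock: 18.1
position: [0.5601, -0.1219, 0.0949]
ee_rot: [-2.202, -2.241, -0.002]
force: [4.7, 4.4, 6.2]
width: 0.323
gripper_force: 28.0
```

```bash
python3 -c "
from h import *
o,R=st()
s=arm.get_image('scene')
cv2.imwrite('pics/s6.png',cv2.resize(np.vstack([cv2.imread('pics/scene0.png')[170:210,350:450],s[170:210,350:450,::-1]]),None,fx=7,fy=7,interpolation=2))
hs=cv2.cvtColor(s[182:196,366:386],cv2.COLOR_RGB2HSV);print(((hs[...,1]>110)&(hs[...,0]>14)&(hs[...,0]<32)).sum())
"
```

```text
[ 0.5601 -0.1219  0.0949] F [4.7 4.4 6.2] F_tool [ 4.4  4.8 -6.2] yang 1.01 tilt [0.001 0.001] w 0.323 28.00094649195671 [-0.11  0.51  0.33  1.87 -0.22  0.8   0.35] 18.1
16
```

View pics/s6.png

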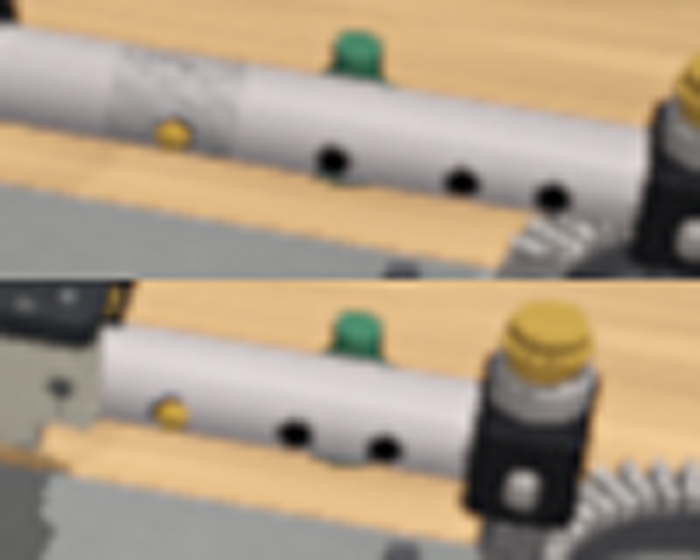

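```bash
cat >> h.py <<'E'
def holes(im):
    g=cv2.cvtColor(im,cv2.COLOR_BGR2GRAY).astype(np.float32)
    y=np.arange(-.09,.06,.0005);out=[]
    A=np.array([proj('scene',np.array([.5735,q,.115])) for q in y]).astype(np.float32)
    v=np.mean([cv2.remap(g,A[:,:1].T.copy(),A[:,1:].T+np.float32(d),1)[0] for d in(-1,0,1,2)],0)
    w=np.clip(120-v,0,None);n,l=cv2.connectedComponents((w>0).astype(np.uint8).reshape(1,-1))
    return [(round(float(np.average(y[l[0]==i],weights=w[l[0]==i])),4),int((l[0]==i).sum())) for i in range(1,n) if (l[0]==i).sum()>6]
E
python3 -c "
from h import *
print(holes(cv2.imread('pics/scene0.png')),holes(arm.get_image('scene')[:,:,::-1].copy()))
"
```

```text
[(-0.0684, 9), (-0.0266, 23), (0.0107, 23), (0.0366, 24)] [(-0.0376, 22), (-0.0117, 22), (0.028, 69)]
```

Request:
send_rows([
  [2.6,[-0.04,0,0],[0,0,0]],
  [2.6,[0,0,0],[0,0,0]],
])

```text
clock: 18.4
position: [0.5601, -0.1221, 0.0949]
ee_rot: [-2.201, -2.241, -0.002]
force: [4.1, 5.6, 6.4]
width: 0.32
gripper_force: 28.0
```

Request:
send_rows([
  [2.6,[-0.04,0,0],[0,0,0]],
  [2.6,[0,0,0],[0,0,0]],
])

```text
clock: 18.6
position: [0.5601, -0.1222, 0.0949]
ee_rot: [-2.201, -2.241, -0.002]
force: [4.6, 5.3, 7.3]
width: 0.322
gripper_force: 28.0
```

Request:
send_rows([
  [2.6,[-0.05,0,0],[0,0,0]],
  [2.6,[0,0,0],[0,0,0]],
])

```text
clock: 18.8
position: [0.5601, -0.1223, 0.0949]
ee_rot: [-2.2, -2.241, -0.003]
force: [5.0, 6.8, 8.1]
width: 0.323
gripper_force: 28.0
```

Request:
send_rows([
  [2.6,[-0.05,0,0],[0,0,0]],
  [2.6,[0,0,0],[0,0,0]],
])

```text
clock: 19.0
position: [0.5601, -0.1224, 0.0949]
ee_rot: [-2.2, -2.241, -0.003]
force: [4.2, 8.2, 7.0]
width: 0.319
gripper_force: 28.0
```

It's locked: the force rises with no further motion. I'll back off to the middle of the play.

Request:
send_rows([
  [2.6,[0.1,0,0],[0,0,0]],
  [2.6,[0.1,0,0],[0,0,0]],
  [2.6,[0,0,0],[0,0,0]],
])

```text
clock: 19.3
position: [0.5601, -0.1224, 0.0949]
ee_rot: [2.202, 2.24, 0.001]
force: [3.5, 2.2, 6.3]
width: 0.322
gripper_force: 28.0
```

Request:
send_rows([
  [2.6,[0.05,0,0],[0,0,0]],
  [2.6,[0.05,0,0],[0,0,0]],
  [2.6,[0,0,0],[0,0,0]],
])

```text
clock: 19.6
position: [0.5601, -0.1223, 0.0949]
ee_rot: [2.202, 2.239, 0.0]
force: [4.5, -0.2, 5.6]
width: 0.323
gripper_force: 28.0
```

Request:
send_rows([
  [2.6,[0.1,0,0],[0,0,0]],
  [2.6,[0.05,0,0],[0,0,0]],
  [2.6,[0,0,0],[0,0,0]],
])

```text
clock: 19.9
position: [0.5601, -0.1218, 0.0949]
ee_rot: [2.202, 2.237, -0.001]
force: [5.1, -2.9, 3.9]
width: 0.318
gripper_force: 28.0
```

Request:
send_rows([
  [2.6,[0.05,0,0],[0,0,0]],
  [2.6,[0,0,0],[0,0,0]],
])

```text
clock: 20.1
position: [0.5601, -0.1216, 0.0949]
ee_rot: [2.202, 2.237, -0.001]
force: [5.5, -4.0, 3.2]
width: 0.321
gripper_force: 28.0
```

Request:
send_rows([
  [2.6,[0.05,0,0],[0,0,0]],
  [2.6,[0,0,0],[0,0,0]],
])

```text
clock: 20.3
position: [0.5601, -0.1211, 0.0949]
ee_rot: [2.202, 2.237, -0.001]
force: [5.5, -3.8, 3.8]
width: 0.326
gripper_force: 28.0
```

Request:
send_rows([
  [2.8,[-0.12,0,0],[0,0,0]],
  [3.4,[0,0,0],[0,0,0]],
  [5.0,[0,0,0],[0,0,0]],
  [8.0,[0,0,0],[0,0,0]],
  [8.0,[0,0,0],[0,0,0]],
])

```text
clock: 20.8
position: [0.5587, -0.1204, 0.0941]
ee_rot: [-2.202, -2.239, 0.002]
force: [0.6, 0.5, 0.3]
width: 0.581
gripper_force: 0.0
```

Request:
send_rows([
  [8.0,[0,0,0],[0,0,0]],
  [8.0,[0,0,-3],[0,0,0]],
  [8.0,[0,0,-4],[0,0,0]],
  [8.0,[0,0,-4.5],[0,0,0]],
  [4.0,[0,0,0],[0,0,0.12]],
])

```text
clock: 21.3
position: [0.5626, -0.1215, 0.2155]
ee_rot: [2.329, 2.098, 0.01]
force: [0.1, -0.1, -0.8]
width: 0.823
gripper_force: 0.0
```

Request:
send_rows([
  [3.0,[0,0,0],[0,0,0.12]],
  [3.0,[0,0,0],[0,0,0.12]],
  [3.0,[0,0,0],[0,0,0.1]],
  [3.0,[0,0,0],[0,0,0]],
  [3.0,[0,0,0],[0,0,0]],
])

```text
clock: 21.8
position: [0.5595, -0.1203, 0.2095]
ee_rot: [-2.652, -1.683, 0.001]
force: [0.1, 0.2, -0.4]
width: 0.399
gripper_force: 0.0
```

```bash
python3 -c "
from h import *
o,R=st()
print(R.T@(np.array([.508,-.2398,.1305])-o['position'])*100)
s=arm.get_image('scene');print(holes(s[:,:,::-1].copy()))
hs=cv2.cvtColor(s[182:196,366:386],cv2.COLOR_RGB2HSV);print(((hs[...,1]>110)&(hs[...,0]>14)&(hs[...,0]<32)).sum())
cv2.imwrite('pics/s7.png',cv2.resize(s[130:220,290:420,::-1],None,fx=5,fy=5,interpolation=2))
"
```

```text
[ 0.5595 -0.1203  0.2095] F [ 0.1  0.2 -0.4] F_tool [ 0.2 -0.   0.4] yang -25.2 tilt [-0. -0.] w 0.399 0.0 [-0.23  0.38  0.48  1.76 -0.2   1.05 -0.12] 21.8
[-13.00641326   0.43579534   7.90170689]
[(-0.0369, 21), (-0.0107, 22), (0.029, 69)]
14
```

View pics/s7.png

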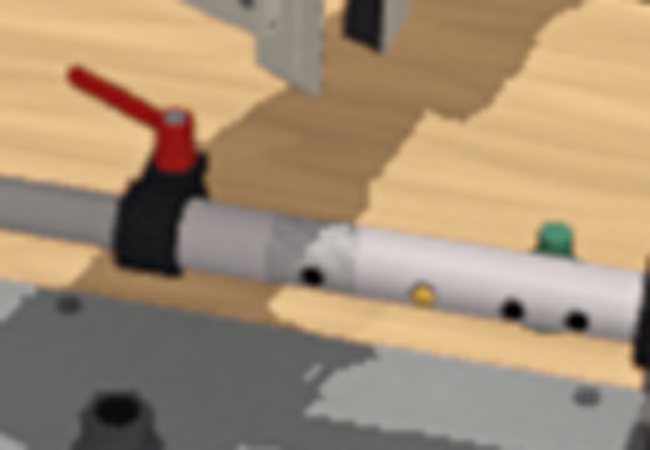

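The button stands in the second hole at crop (423,296), the first hole is empty at (312,276), and the lever is still open. I'll go to the lever now.

Request:
send_rows([
  [3.0,[-3.25,0.11,0],[0,0,0]],
  [3.0,[-3.25,0.11,0],[0,0,0]],
  [3.0,[-3.25,0.11,0],[0,0,0]],
  [3.0,[-3.25,0.11,0],[0,0,0]],
  [3.0,[0,0,0],[0,0,0]],
])

```text
clock: 22.35
position: [0.5052, -0.245, 0.2101]
ee_rot: [2.658, 1.671, -0.002]
force: [-0.4, 0.2, 0.7]
width: 0.327
gripper_force: 0.0
```

Request:
send_rows([
  [3.0,[0,0,0],[0,0,0]],
])

```text
clock: 22.45
position: [0.5075, -0.2404, 0.2097]
ee_rot: [-2.656, -1.678, -0.0]
force: [1.3, 0.8, 0.1]
width: 0.325
gripper_force: 0.0
```

```bash
python3 -c "
from h import *
o,R=st()
print(R.T@(np.array([.508,-.2398,.1305])-o['position'])*100)
"
```

```text
[ 0.5075 -0.2404  0.2097] F [1.3 0.8 0.1] F_tool [ 1.3  0.8 -0.1] yang -25.42 tilt [0. 0.] w 0.325 0.0 [-0.03  0.37  0.52  1.78 -0.21  1.04  0.12] 22.45
[0.07775485 0.01842065 7.91762844]
```

Request:
send_rows([
  [3.0,[0.08,0,2.5],[0,0,0]],
  [3.0,[0,0,3],[0,0,0]],
  [3.0,[0,0,2.4],[0,0,0]],
  [3.0,[0,0,0],[0,0,0]],
  [1.5,[0,0,0],[0,0,0]],
], force=8)

```text
clock: 22.95
position: [0.5087, -0.2382, 0.1309]
ee_rot: [-2.653, -1.681, 0.0]
force: [-0.3, 0.3, 0.1]
width: 0.275
gripper_force: 0.0
```

Request:
send_rows([
  [1.5,[0,0,0],[0,0,0]],
  [1.5,[0,0,0],[0,0,0]],
  [1.5,[0,0,0],[0,0,0]],
])

```text
clock: 23.25
position: [0.5086, -0.239, 0.1315]
ee_rot: [2.654, 1.679, 0.002]
force: [-0.4, 0.1, 0.5]
width: 0.162
gripper_force: 0.3
```

Request:
send_rows([
  [1.5,[0.02,-0.49,0],[0,0,0.1]],
  [1.5,[0.02,-0.49,0],[0,0,0.1]],
  [1.5,[0.02,-0.49,0],[0,0,0.1]],
  [1.5,[0.02,-0.49,0],[0,0,0.1]],
  [1.5,[0.02,-0.49,0],[0,0,0.1]],
])

```text
clock: 23.75
position: [0.4902, -0.2242, 0.1315]
ee_rot: [2.988, 0.963, 0.003]
force: [2.4, -1.5, -1.6]
width: 0.168
gripper_force: 1.2
```

```bash
python3 -c "
from h import *
o,R=st();S=np.array([.5287,-.147-.0475]);d=S-o['position'][:2];print('r',np.hypot(*d),'dir',np.degrees(np.arctan2(d[1],d[0])))
"
```

```text
[ 0.4902 -0.2242  0.1315] F [ 2.4 -1.5 -1.6] F_tool [1.1 2.6 1.6] yang -54.28 tilt [0.001 0.002] w 0.168 1.1644402518868446 [-0.12  0.44  0.62  1.94 -0.34  0.86 -0.27] 23.75
r 0.048631499307112455 dir 37.702970679939355
```

Request:
send_rows([
  [1.5,[0.02,-0.49,0],[0,0,0.1]],
  [1.5,[0.02,-0.49,0],[0,0,0.1]],
  [1.5,[0.02,-0.49,0],[0,0,0.1]],
  [1.5,[0.02,-0.49,0],[0,0,0.1]],
  [1.5,[0,0,0],[0,0,0]],
])

```text
clock: 24.25
position: [0.4815, -0.2059, 0.1311]
ee_rot: [3.121, 0.355, 0.001]
force: [-0.5, -0.1, -0.2]
width: 0.165
gripper_force: 0.1
```

Request:
send_rows([
  [1.5,[0.02,-0.49,0],[0,0,0.1]],
  [1.5,[0.02,-0.49,0],[0,0,0.1]],
  [1.5,[0,0,0],[0,0,0]],
])

```text
clock: 24.55
position: [0.4801, -0.1962, 0.1308]
ee_rot: [3.141, 0.046, 0.001]
force: [0.4, 0.0, 0.4]
width: 0.16
gripper_force: 0.1
```

```bash
python3 -c "
from h import *
o,R=st();S=np.array([.5287,-.147-.0475]);d=S-o['position'][:2];print('r',np.hypot(*d),'dir',np.degrees(np.arctan2(d[1],d[0])))
"
```

```text
[ 0.4801 -0.1962  0.1308] F [0.4 0.  0.4] F_tool [ 0.4 -0.  -0.4] yang -88.32 tilt [0. 0.] w 0.16 0.07403158815577626 [-0.3   0.45  0.8   1.99 -0.42  0.87 -0.81] 24.55
r 0.048646070726512794 dir 1.9792699956736883
```

Request:
send_rows([
  [1.5,[0.02,-0.49,0],[0,0,0.1]],
  [1.5,[0.02,-0.49,0],[0,0,0.1]],
  [1.5,[0,0,0],[0,0,0]],
])

```text
clock: 24.85
position: [0.4806, -0.1864, 0.1307]
ee_rot: [3.13, -0.265, -0.0]
force: [0.4, -0.9, 0.3]
width: 0.162
gripper_force: 0.0
```

Request:
send_rows([
  [1.5,[0,-0.25,0],[0,0,0.05]],
  [1.5,[0,0,0],[0,0,0]],
  [1.5,[0,0,0],[0,0,0]],
])

```text
clock: 25.15
position: [0.4809, -0.1843, 0.1307]
ee_rot: [-3.123, 0.341, -0.0]
force: [0.4, -1.1, -0.0]
width: 0.163
gripper_force: 0.5
```

```bash
python3 -c "
from h import *
o,R=st();S=np.array([.5287,-.147-.0475]);d=S-o['position'][:2];print('r',np.hypot(*d),'dir',np.degrees(np.arctan2(d[1],d[0])))
"
```

```text
[ 0.4809 -0.1843  0.1307] F [ 0.4 -1.1 -0. ] F_tool [0.7 1.  0. ] yang -102.48 tilt [ 0. -0.] w 0.163 0.5067257769405842 [-0.37  0.47  0.87  2.   -0.47  0.88 -1.03] 25.15
r 0.04885586265569083 dir -12.085235280003115
```

Request:
send_rows([
  [1.5,[0,-0.15,0],[0,0,0.03]],
  [1.5,[0,-0.1,0],[0,0,0.02]],
  [1.5,[0,0,0],[0,0,0]],
])

```text
clock: 25.45
position: [0.4815, -0.1816, 0.1306]
ee_rot: [3.112, -0.427, -0.0]
force: [0.3, -1.8, 0.4]
width: 0.163
gripper_force: 0.9
```

Request:
send_rows([
  [1.5,[0,-0.1,0],[0,0,0.02]],
  [1.5,[0,-0.1,0],[0,0,0.02]],
  [1.5,[0,0,0],[0,0,0]],
])

```text
clock: 25.75
position: [0.482, -0.1795, 0.1306]
ee_rot: [-3.103, 0.49, 0.0]
force: [-1.3, -1.7, 1.0]
width: 0.164
gripper_force: 0.8
```

```bash
python3 -c "
from h import *
o,R=st();S=np.array([.5287,-.147-.0475]);d=S-o['position'][:2];print('r',np.hypot(*d),'dir',np.degrees(np.arctan2(d[1],d[0])))
"
```

```text
[ 0.482  -0.1795  0.1306] F [-1.3 -1.7  1. ] F_tool [-0.7  2.  -1. ] yang -107.93 tilt [-0. -0.] w 0.164 0.8217908442020416 [-0.39  0.48  0.9   2.01 -0.49  0.88 -1.11] 25.75
r 0.04903842335074259 dir -17.86000855127538
```

```bash
python3 -c "
from h import *
s=arm.get_image('scene');t=arm.get_image('top')
cv2.imwrite('pics/s8.png',cv2.resize(np.hstack([s[110:200,280:380,::-1],t[180:270,270:370,::-1]]),None,fx=4,fy=4,interpolation=2))
hs=cv2.cvtColor(s,cv2.COLOR_RGB2HSV);r=((hs[...,1]>150)&((hs[...,0]<8)|(hs[...,0]>172))&(hs[...,2]>80))
for row in range(138,170,2):
    q=np.nonzero(r[row,290:360])[0]+290
    if len(q): print(row,q.min(),q.max(),ray('scene',(q.min()+q.max())/2,row,.1455).round(4))
"
```

```text
142 335 336 [ 0.4748 -0.1842  0.1455]
144 333 336 [ 0.4833 -0.1841  0.1455]
146 332 336 [ 0.4913 -0.183   0.1455]
148 330 334 [ 0.5002 -0.1851  0.1455]
150 328 332 [ 0.509  -0.1871  0.1455]
152 322 330 [ 0.5189 -0.1933  0.1455]
154 321 328 [ 0.5272 -0.1942  0.1455]
156 321 327 [ 0.5347 -0.1931  0.1455]
158 321 327 [ 0.5419 -0.191   0.1455]
160 321 328 [ 0.5487 -0.1879  0.1455]
162 321 328 [ 0.5557 -0.1858  0.1455]
164 324 326 [ 0.5623 -0.1828  0.1455]
```

View pics/s8.png

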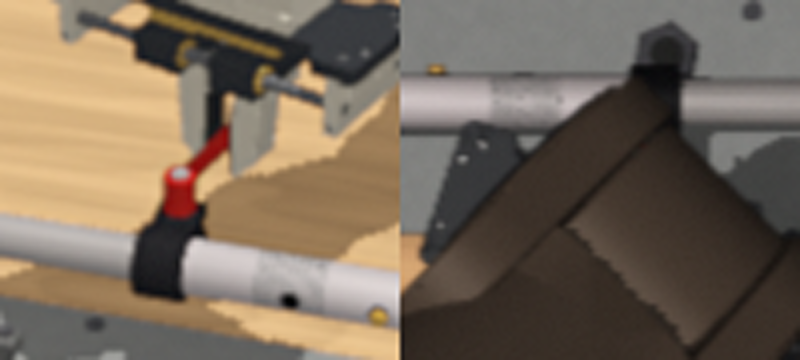

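Request:
send_rows([
  [1.5,[0,-0.1,0],[0,0,0.02]],
  [1.5,[0,-0.1,0],[0,0,0.02]],
  [1.5,[0,-0.1,0],[0,0,0.02]],
])

```text
clock: 26.15
position: [0.4829, -0.1768, 0.1306]
ee_rot: [-3.087, 0.584, 0.0]
force: [-0.5, -2.0, 1.0]
width: 0.168
gripper_force: 1.2
```

```bash
python3 -c "
from h import *
o,R=st();S=np.array([.5287,-.147-.0475]);d=S-o['position'][:2];print('r',np.hypot(*d),'dir',np.degrees(np.arctan2(d[1],d[0])))
"
```

```text
[ 0.4829 -0.1768  0.1306] F [-0.5 -2.   1. ] F_tool [ 0.3  2.1 -1. ] yang -111.44 tilt [-0.  0.] w 0.168 1.2051579728722572 [-0.41  0.49  0.92  2.01 -0.5   0.89 -1.17] 26.15
r 0.049085623073324744 dir -21.1165165503357
```

Request:
send_rows([
  [1.5,[0,0.2,0],[0,0,0]],
  [3.0,[0,0.1,0],[0,0,0]],
  [3.0,[0,0,0],[0,0,0]],
  [3.0,[0,0,-3],[0,0,0]],
  [3.0,[0,0,-3],[0,0,0]],
])

```text
clock: 26.65
position: [0.4812, -0.1794, 0.1908]
ee_rot: [3.087, -0.582, -0.003]
force: [0.6, -0.5, 1.1]
width: 0.327
gripper_force: 0.0
```

Request:
send_rows([
  [3.0,[-5,0,-3],[0,0,0]],
  [3.0,[-5,0,0],[0,0,0]],
  [3.0,[-5,0,0],[0,0,0]],
  [3.0,[0,0,0],[0,0,0]],
])

```text
clock: 27.05
position: [0.3624, -0.1306, 0.2195]
ee_rot: [-3.078, 0.582, 0.004]
force: [0.6, -0.7, 0.7]
width: 0.325
gripper_force: 0.0
```

```bash
cat >> h.py <<'E'
def lever(n,im,lo,hi):
    hs=cv2.cvtColor(im,cv2.COLOR_BGR2HSV);r=((hs[...,1]>150)&((hs[...,0]<8)|(hs[...,0]>172))&(hs[...,2]>80))
    P=[]
    for row in range(120,260):
        q=np.nonzero(r[row,lo:hi])[0]+lo
        if len(q):
            X=ray(n,q.mean(),row,.1455)
            if X[0]<.513: P.append(X)
    P=np.array(P);f=np.polyfit(P[:,0],P[:,1],1);return np.degrees(np.arctan(f[0])),P[:,0].min().round(4),P[:,0].max().round(4),f[0]*.528+f[1]
E
python3 -c "
from h import *
st()
for n in('top','scene'):
    im=arm.get_image(n)[:,:,::-1].copy();cv2.imwrite(f'pics/{n}9.png',im)
    print(n,lever(n,cv2.imread(f'pics/{n}0.png'),295,362),lever(n,im,290,362))
"
```

```text
[ 0.3624 -0.1306  0.2195] F [ 0.6 -0.7  0.7] F_tool [ 0.8  0.4 -0.7] yang -111.41 tilt [-0.004 -0.009] w 0.325 0.0 [-0.91 -0.01  1.17  2.17  0.    0.98 -1.68] 27.05
top (np.float64(-6.705472737837239), np.float64(0.4638), np.float64(0.5122), np.float64(-0.14643059958416377)) (np.float64(-16.3917845553313), np.float64(0.4666), np.float64(0.511), np.float64(-0.193306974600537))
scene (np.float64(-5.166908357507203), np.float64(0.4661), np.float64(0.5123), np.float64(-0.14423709842923857)) (np.float64(-13.647812764205478), np.float64(0.4683), np.float64(0.5128), np.float64(-0.18961564112999024))
```

Request:
send_rows([
  [3.0,[0,0,0],[0,0,0]],
  [3.0,[0,0,0],[0,0,0]],
  [3.0,[0,0,0],[0,0,0]],
  [3.0,[0,0,0],[0,0,0]],
  [3.0,[0,0,0],[0,0,0]],
])

```text
clock: 27.65
position: [0.3658, -0.1337, 0.2196]
ee_rot: [3.084, -0.587, -0.005]
force: [-0.5, 0.4, -0.0]
width: 0.33
gripper_force: 0.0
```

```bash
python3 -c "
from h import *
st()
for n in('top','scene'):
    im=arm.get_image(n)[:,:,::-1].copy();cv2.imwrite(f'pics/{n}10.png',im)
    print(n,lever(n,im,290,362))
    d=cv2.absdiff(im,cv2.imread(f'pics/{n}0.png')).max(2)
    if n=='scene': print(holes(im)); cv2.imwrite('pics/f.png',im[60:300,160:500].repeat(2,0).repeat(2,1))
"
```

```text
[ 0.3658 -0.1337  0.2196] F [-0.5  0.4 -0. ] F_tool [-0.6 -0.2  0. ] yang -111.56 tilt [-0.002  0.003] w 0.33 0.0 [-0.9   0.01  1.17  2.16 -0.01  0.98 -1.67] 27.65
top (np.float64(-16.17012971034206), np.float64(0.4666), np.float64(0.511), np.float64(-0.19318985103275124))
scene (np.float64(-13.647812764205478), np.float64(0.4683), np.float64(0.5128), np.float64(-0.18961564112999024))
[(-0.0369, 21), (-0.0107, 22), (0.029, 71)]
```

View pics/f.png

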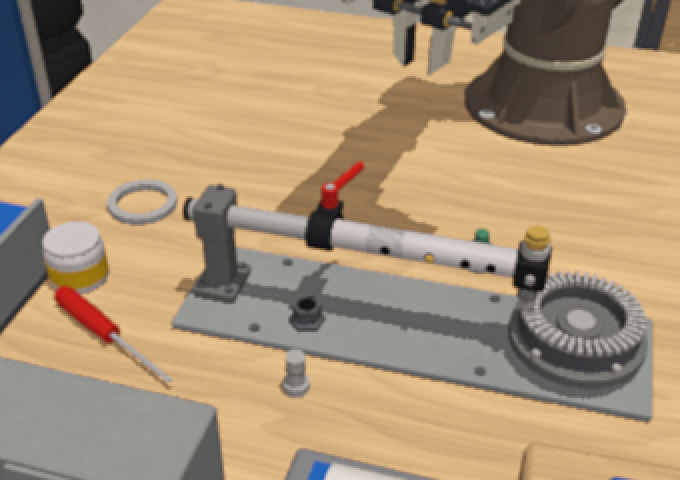

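The last view shows the lever clamped and past its zero, the button out in the second hole at (430,258), the other things where they were, and the gripper clear. I'll hand it in.

```bash
python3 -c "
from cell import arm
print(arm.sign_off())"
```

```text
the job is handed in; nothing more can be done
None
```

I handed the job in at about 28 s: the sleeve is one hole shorter (about 47 mm), the button is out and locked in the next hole, the lever is swung back past zero, and the bench items look undisturbed; how tightly the lever clamps is inferred from its measured angle, as I felt only about 2 N on it.

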